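# Load a logger's battery and screw its cap on

## Robot

A 7-joint arm with a two-finger parallel gripper is mounted at the origin on the work surface. World frame = base frame: x ahead of the robot, y to its left, z up, the work surface at z = 0. Lengths are in m, angles in rad, forces in N, time in s.
With the tool pointing down it reaches from about 0.425 to 0.95 m from the base axis. Payload 4.7 kg.
Tool frame: the origin (TCP) lies between the finger pads; the fingertips stand 25 mm ahead of it and the grasp point (between the pads) lies 6 mm ahead of it; z points along the fingers, y is the line along which they close (so a half turn about z gives the same grasp; the last joint's range is limited). The gripper opens to 85 mm and grips with 20 to 120 N. Pads are 22 mm wide; open, the fingers measure 114 mm over their backs; the gripper's body (76 mm by 85 mm) begins 54 mm behind the grasp point. The pads swing forward as they close: fully open they stand 13 mm farther back than shut.
Start: joints at [-1.225, 0.469, -0.049, 1.532, 0.024, 1.141, -0.082], TCP at [0.247, 0.628, 0.256] pointing down, gripper open.
Joint ranges: [-2.59, 2.59], [-0.33, 1.99], [-1.39, 1.29], [0.1, 2.45], [-1.04, 4.18], [0.21, 1.99], [-2.66, 2.66]. Speed limits (rad/s): [2.57, 2.57, 3.14, 3.14, 3.14, 3.14, 3.14].

## Interface

Orientations are given as a 3x3 rotation matrix whose columns are the frame's x, y, z axes.
In Python, from rig import * gives the robot as it stands. Calls block until the motion is done:
- movep(position, orientation): joint-space move of the TCP to a pose.
- move_l(position, attitude=None, feed=0.15, until_force=None): straight line of the TCP; attitude=None keeps the orientation; feed is the mean speed in m/s. With until_force (N) it stops when the force on the tool has changed by that much, and returns True; else False.
- move_joints(angles): joint-space move.
- command_gripper(opening, newtons=None): finger opening in m; newtons is the grip in N (None keeps the last); returns when the fingers have stopped.
- sleep(seconds).
- inverse_kinematics(position, orientation): joint angles nearest the present ones, or None.
- sense(): the state.
- camera(name): name is "scene" or "top" or "wrist"; returns (picture, depth): 480x640x3 uint8, red, green, blue; 480x640 float32, m along the optical axis (not along the pixel's ray), 0 where there is no reading.
- camera_params(name): a dict with "K" (3x3 intrinsics, pixels), "position" and "rotation" of the camera in the world; the wrist camera has in their place "tool_from_camera" (4x4, takes a point from camera to tool coordinates, whose origin is the TCP and whose axes are the flange's). Camera axes: x right, y down, z forward; pixel columns grow to the right and rows downward; lengths in m; the calibration is good to about 2 mm. The wrist camera is an equidistant fisheye: a pixel r from the principal point sees the ray r / f radians off the axis. A picture is of the moment at which its call begins: read the wrist's pose just before it. camera_params takes no time and is no camera call.
A pose or a line that the arm cannot do raises Unreachable and nothing moves.
- finish_job(): hands the job in; it is judged then, once.
The state is a dict: "time_s": time; "joint_pos": joint angles; "qd": joint speeds; "joint_efforts": joint torques, N m; "position": TCP position; "tcp_rot": TCP orientation; "wrist_force": force on the tool from outside, world axes, zero at the start; "ft_torque": the same for the moment, N m; "finger_gap": finger opening in m; "gripper_force": force on a finger pad.
Only numpy, scipy, OpenCV 4.12 (cv2) and the standard library are available. Lean on these libraries where they do the work, as an engineer would, in place of code of your own. Each camera call takes 0.05 s, during which the arm holds its last target. There are 200 camera calls.

## Task

Put the standing battery cell upright into the well of the data logger until it sits on the hidden bottom. Then fit the black screw cap over it: if the cap rides on top of the thread, turn it backward (anticlockwise seen from above) until it drops into the thread start, then screw it forward (clockwise) until it is fully home. Let go of it and leave the other things on the bench where they are.

Things in the scene. Friction and masses are not known exactly. Their poses are not given: they have to be found in the camera images.
- logger: Data logger bolted to the bench. Origin: middle of its underside, on the bench; z up, on its axis. Grey round base, diameter 80, 37 mm high (foot flange diameter 104, 6 high); on it a white upright neck, outer diameter 32, from 37 to 67 above the bench, with a right-handed three-start quick thread outside, to diameter 41.
- well_mouth (a point): Centre of the open top of the neck, 67 mm above the bench: mouth of the battery well, a round blind hole of diameter 22, 30 mm deep, straight down, flat hard bottom. A cell in it stands 35 mm out.
- thread_gap (a point): Middle of one of the thread's three open gaps (95 deg anticlockwise from the logger's x axis, others 120 deg on), on its shelf 56.5 above the bench, 18 from the axis. Gap 50 deg wide; clockwise of it comes a ridge 61 deg long with a level top at 65, ended by a stop post 9 deg wide, top at 69.5. A 6 mm high groove leads from the gap clockwise beneath the ridge to the post, its floor falling to 52.5.
- cell_center (a point): Battery cell, a loose round cylinder, diameter 18, 65 mm high, about 50 g, grey with steel ends, standing upright on the bench. The point is its centre, half-way up; z along it. It has 2 mm of play all round in the well; fingertips 33 mm or more above its lower end stay clear of the neck.
- cap_center (a point): Screw cap, a loose black ribbed round cup, outer diameter 50, 61 mm high, about 80 g, standing open end down. The point is on its axis, half-way up (30.5 above its lower edge); z up. Inside diameter 43, depth 57. Three pins of diameter 4 stick inward to a radius of 17, at 0, 120, 240 deg from its x axis, centres 6 above its lower edge. May be held by its upper part throughout.
- cap_edge (a point): Centre of the cap's open lower edge. Its height above the bench on the neck: 61 mm with the pins on the ridges (65.5 on the posts), 52.5 dropped into a gap, 48.5 fully home. Backward (anticlockwise) it drops within 83 deg at most, then needs 62 deg forward (clockwise) to the hard stop (up to 98 if first set down in a gap), sinking 4 mm under the ridge. Forward on the ridges it only meets the posts. Light friction.
- screwdriver: Bystander: screwdriver lying on the bench beyond the work; leave alone.
- multimeter: Bystander: multimeter, 150 x 75 x 34 mm, lying on the bench; leave alone.
- parts_tray: Bystander: grey tray of small parts, 90 x 140 x 30 mm; leave alone.
There are look-alikes about, which are no part of the job. Of the things that look like the part that bears cell_center, the smallest one is meant.

How it is judged:
By the outcome, as a careful person would: the job done as asked, in the order asked, and still so for the second after the job is handed in, with the robot touching nothing.
It also fails if it takes over 67 s, if anything falls off the work surface, if the arm or the gripper's body presses on something with over 40 N, if the wrist force passes 120 N, or if a joint passes its speed limit or range.

## Working session

There is one attempt and no reset: what is moved stays moved. The work goes in short steps, each a Python script; the robot and the scene stay as the last script left them, time stands still between calls to the robot, and variables do not carry over. Pictures are saved under pics/ and viewed, at most 10 in all, crops included, and the job is handed in when it is done.

```bash
mkdir -p pics; ls; python3 - <<'E'
from rig import *
import cv2,numpy as np
for n in("scene","top"):
    p,d=camera(n); cv2.imwrite(f"pics/{n}0.png",p[:,:,::-1]); np.savez(f"{n}0.npz",p=p,d=d)
    print(n,camera_params(n))
print(camera_params("wrist")); print(sense())
E
```

```text
pics
scene {'K': array([[486.024939  ,   0.        , 320.75714465],
       [  0.        , 486.024939  , 234.56673435],
       [  0.        ,   0.        ,   1.        ]]), 'position': array([1.0401141 , 0.48483205, 0.75699996]), 'rotation': array([[-0.67652342,  0.53302484, -0.50813442],
       [ 0.73620862,  0.47295421, -0.48405701],
       [-0.0176901 , -0.70156884, -0.71238207]])}
top {'K': array([[610.10241831,   0.        , 323.45194979],
       [  0.        , 610.10241831, 237.92134939],
       [  0.        ,   0.        ,   1.        ]]), 'position': array([0.4780623 , 0.04172055, 1.36075289]), 'rotation': array([[ 0.0215513 , -0.99650812,  0.08066661],
       [-0.99971813, -0.02228378, -0.00819101],
       [ 0.00995996, -0.08046735, -0.99670748]])}
{'K': array([[371.64829954,   0.        , 317.46463394],
       [  0.        , 371.64829954, 243.54629111],
       [  0.        ,   0.        ,   1.        ]]), 'tool_from_camera': array([[ 4.44933211e-04, -9.65648631e-01, -2.59850965e-01,
         6.60200067e-02],
       [ 9.99999617e-01,  2.33862555e-04,  8.43190960e-04,
        
[... 321 characters left out ...]
9]), 'qd': array([ 0.00020848, -0.00166567,  0.00079937, -0.00284275,  0.00107462,
       -0.00159797,  0.00056666]), 'joint_efforts': array([ 1.38207051e-03, -5.11515820e+01, -4.67846158e-02, -2.38391769e+01,
        1.07399430e-02,  4.35406517e-03, -2.37999529e-05]), 'position': array([0.24688981, 0.62770004, 0.25534107]), 'tcp_rot': array([[-9.30615480e-01,  3.65997865e-01, -6.26105075e-04],
       [ 3.65998398e-01,  9.30613945e-01, -1.69046279e-03],
       [-3.60436566e-05, -1.80232429e-03, -9.99998375e-01]]), 'wrist_force': array([ 0.31653792,  0.14271332, -0.29809948]), 'ft_torque': array([-0.0305127 , -0.00310098,  0.01957444]), 'gripper_force': 0.0, 'finger_gap': 0.08533732495130732}
```

View pics/scene0.png

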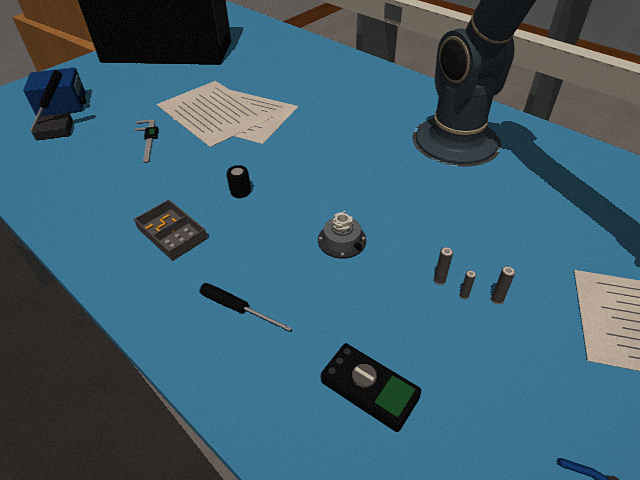

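View pics/top0.png

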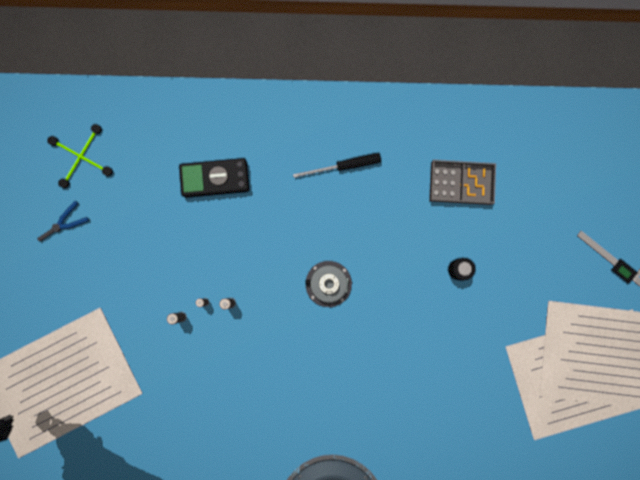

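The scene view shows three cells, the smallest in the middle at (467,284), with the logger at (342,232) and the cap at (238,180). In the top view they are at about (201,302), (328,283) and (462,268). Next I'll measure their positions.

```bash
cat > h.py <<'E'
import numpy as np,cv2
def ray(P,uv):
    d=P["rotation"]@np.linalg.solve(P["K"],np.array([uv[0],uv[1],1.])); return P["position"],d
def onplane(P,uv,z):
    o,d=ray(P,uv); return o+d*(z-o[2])/d[2]
def cloud(P,D):
    v,u=np.mgrid[:480,:640]; r=np.stack([(u-P["K"][0,2])/P["K"][0,0],(v-P["K"][1,2])/P["K"][1,1],np.ones_like(D)],-1)*D[...,None]
    return r@P["rotation"].T+P["position"]
E
python3 - <<'E'
from rig import *
from h import *
P={n:camera_params(n) for n in("scene","top")}
for n in P:
    f=np.load(n+"0.npz"); X=cloud(P[n],f["d"]); ok=f["d"]>0
    m=(ok&(X[...,2]>0.02)&(X[...,0]>.3)&(X[...,0]<.75)&(np.abs(X[...,1])<.45)).astype(np.uint8)
    k,l,s,c=cv2.connectedComponentsWithStats(m)
    for i in range(1,k):
        if s[i,4]<15: continue
        q=X[l==i]; zt=np.percentile(q[:,2],97); t=q[q[:,2]>zt-.006]
        print(n,s[i],"zmax",zt.round(4),"top mid",((t.max(0)+t.min(0))/2).round(4),"mean",t.mean(0).round(4),"ext",np.ptp(t,0).round(3))
p=np.load("top0.npz")["p"]
for (u,v,z) in[(201,302,.065),(228,303,.075),(176,318,.075),(328,283,.067),(462,268,.061)]:
    w=p[v-14:v+15,u-14:u+15].astype(int); b=(w.min(2)>120); y,x=np.nonzero(b)
    if len(x): print((u,v),len(x),onplane(P["top"],(u-14+x.mean(),v-14+y.mean()),z).round(4))
cv2.imwrite("pics/c.png",np.hstack([cv2.resize(a,(395,400),interpolation=cv2.INTER_CUBIC) for a in (np.load("scene0.npz")["p"][195:265,307:377,::-1],p[250:316,296:362,::-1])]))
E
```

```text
scene [226 165  24  28 524] zmax 0.0651 top mid [ 0.5234 -0.2715  0.0632] mean [ 0.524 -0.27   0.063] ext [0.048 0.049 0.008]
scene [138 199  68  52 634] zmax 0.0335 top mid [ 0.7095 -0.2761  0.0316] mean [ 0.7005 -0.2757  0.0308] ext [0.08  0.148 0.008]
scene [ 323  211   39   38 1092] zmax 0.0702 top mid [0.4869 0.0177 0.0689] mean [0.4868 0.0184 0.0681] ext [0.041 0.043 0.009]
scene [435 247  18  33 379] zmax 0.0884 top mid [0.44   0.2336 0.0862] mean [0.4407 0.2341 0.0865] ext [0.023 0.023 0.007]
scene [493 266  22  33 420] zmax 0.0882 top mid [0.4055 0.341  0.086 ] mean [0.4077 0.3413 0.0864] ext [0.025 0.022 0.007]
scene [461 270  15  24 217] zmax 0.0687 top mid [0.4412 0.2894 0.0666] mean [0.4415 0.2898 0.0667] ext [0.019 0.017 0.007]
scene [227 292  21  15  61] zmax 0.0269 top mid [ 0.7445 -0.0188  0.0246] mean [ 0.7463 -0.012   0.025 ] ext [0.01  0.046 0.006]
scene [ 323  343   98   86 3917] zmax 0.0429 top mid [0.7131 0.2771 0.0423] mean [0.7161 0.2756 0.0395] ext [0.073 0.142 0.011]
top [ 179  161   70   36 2219] zmax 0.0427 top mid [0.7129 0.2755 0.0427] mean [0.7151 0.27
[... 393 characters left out ...]
xt [0.047 0.047 0.009]
top [ 305  265   43   37 1098] zmax 0.0692 top mid [0.4884 0.0172 0.0683] mean [0.4869 0.0166 0.0674] ext [0.036 0.038 0.01 ]
top [219 297  16  12 137] zmax 0.0891 top mid [0.4412 0.2333 0.0865] mean [0.4409 0.2335 0.0862] ext [0.021 0.022 0.007]
top [196 298  12   9  84] zmax 0.0702 top mid [0.4417 0.2893 0.0677] mean [0.4417 0.2892 0.0671] ext [0.017 0.015 0.007]
top [167 312  18  12 169] zmax 0.089 top mid [0.408  0.3407 0.0871] mean [0.4084 0.3406 0.086 ] ext [0.021 0.022 0.008]
(201, 302) 57 [0.441  0.2908 0.065 ]
(228, 303) 95 [0.44   0.2362 0.075 ]
(176, 318) 89 [0.4067 0.3447 0.075 ]
(328, 283) 644 [0.4903 0.0208 0.067 ]
(462, 268) 124 [ 0.5251 -0.2711  0.061 ]
```

View pics/c.png

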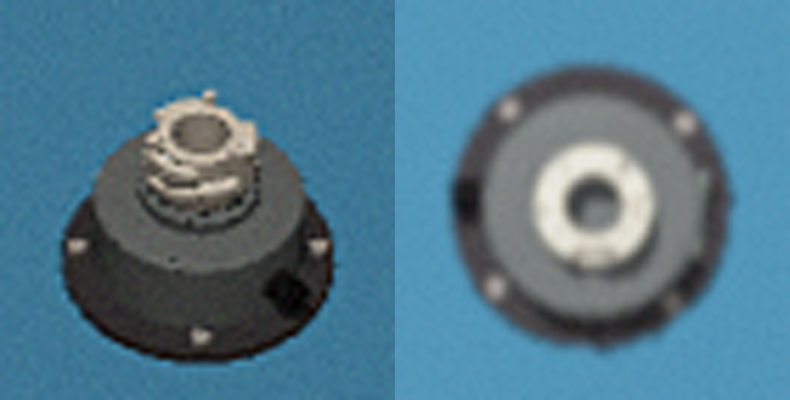

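The crop shows the logger's thread and its dark well, centred near (0.487,0.0175). The cell is at about (0.4415,0.289) and the cap at about (0.525,-0.270), and the heights and sizes match what was given. I'll move above the cell and look from close by.

```bash
cat >> h.py <<'E'
def down(yaw): # tool y axis at angle yaw in world, tool z down
    y=np.array([np.cos(yaw),np.sin(yaw),0]); z=np.array([0,0,-1.]); return np.column_stack([np.cross(y,z),y,z])
def wproj(W,s,X): # world point -> wrist pixel
    T=W["tool_from_camera"]; t=s["tcp_rot"].T@(np.asarray(X)-s["position"]); c=T[:3,:3].T@(t-T[:3,3])
    th=np.arctan2(np.hypot(c[0],c[1]),c[2]); r=W["K"][0,0]*th; a=np.arctan2(c[1],c[0])
    return np.array([W["K"][0,2]+r*np.cos(a),W["K"][1,2]+r*np.sin(a)])
def wray(W,s,uv,z): # wrist pixel -> world point on plane z
    T=W["tool_from_camera"]; d=np.array(uv)-W["K"][:2,2]; r=np.hypot(*d); th=r/W["K"][0,0]
    c=np.array([*(d/max(r,1e-9)*np.sin(th)),np.cos(th)]); R=s["tcp_rot"]@T[:3,:3]
    o=s["position"]+s["tcp_rot"]@T[:3,3]; v=R@c; return o+v*(z-o[2])/v[2]
E
python3 - <<'E'
from rig import *
from h import *
np.set_printoptions(precision=3,suppress=True)
for nm,p in dict(cell=(.4415,.289,.061),log=(.487,.0175,.13),cap=(.525,-.27,.06)).items():
  for yaw in range(0,360,30):
    q=inverse_kinematics(p,down(np.radians(yaw))); print(nm,yaw,None if q is None else np.array(q))
command_gripper(.04)
movep((.4415,.289,.20),down(0) if inverse_kinematics((.4415,.289,.2),down(0)) is not None else down(np.pi))
s=sense(); p,d=camera("wrist"); cv2.imwrite("pics/w1.png",p[:,:,::-1]); np.savez("w1.npz",p=p,d=d)
print(s["time_s"],s["position"],wproj(camera_params("wrist"),s,(.4415,.289,.065)))
E
```

```text
cell 0 [-0.856  0.5    0.251  2.059 -0.211  0.606 -0.461]
cell 30 [-0.782  0.494  0.155  2.055 -0.13   0.602 -0.014]
cell 60 [-0.707  0.491  0.06   2.05  -0.05   0.602  0.434]
cell 90 [-0.632  0.491 -0.035  2.046  0.029  0.605  0.884]
cell 120 [-0.557  0.495 -0.129  2.042  0.107  0.611  1.335]
cell 150 [-0.468  0.504 -0.243  2.036  0.2    0.623  1.773]
cell 180 [-0.389  0.517 -0.344  2.032  0.283  0.638  2.221]
cell 210 [-0.3    0.537 -0.461  2.026  0.379  0.661  2.658]
cell 240 [-1.428  0.801  1.105  2.088 -0.963  0.896 -1.845]
cell 270 [-1.058  0.54   0.519  2.071 -0.442  0.638 -1.811]
cell 300 [-0.971  0.519  0.402  2.066 -0.34   0.62  -1.384]
cell 330 [-0.915  0.508  0.327  2.063 -0.276  0.611 -0.922]
log 0 [-0.514  0.351  0.479  2.117 -0.241  0.725  0.122]
log 30 [-0.457  0.343  0.408  2.114 -0.203  0.721  0.606]
log 60 [-0.398  0.337  0.335  2.111 -0.166  0.718  1.091]
log 90 [-0.338  0.332  0.26   2.108 -0.128  0.717  1.577]
log 120 [-0.274  0.328  0.183  2.104 -0.09   0.716  2.061]
log 150 [-0.162  0.327  0.048  2.098 -0.023  0.717  2.519]
log 180 [ 0.764  0.624 -1.175  2.051
[... 364 characters left out ...]
17  1.2  ]
cap 30 [-0.073  0.659  0.662  1.929 -0.583  0.753  1.451]
cap 60 [ 0.048  0.612  0.485  1.922 -0.424  0.709  1.833]
cap 90 [ 0.072  0.605  0.451  1.921 -0.394  0.703  2.329]
cap 120 [ 0.856  0.654 -0.619  1.873  0.525  0.782  2.046]
cap 150 [-0.321  0.884  1.104  1.941 -0.978  0.983 -2.399]
cap 180 [-0.321  0.884  1.104  1.941 -0.978  0.983 -1.875]
cap 210 [-0.321  0.884  1.104  1.941 -0.978  0.983 -1.351]
cap 240 [-0.225  0.763  0.91   1.937 -0.807  0.857 -0.97 ]
cap 270 [-0.192  0.735  0.853  1.935 -0.756  0.828 -0.491]
cap 300 [-0.277  0.821  1.01   1.939 -0.896  0.917  0.152]
cap 330 [-0.292  0.84   1.039  1.94  -0.922  0.936  0.697]
2.075 [0.441 0.291 0.2  ] [318.144 244.058]
```

View pics/w1.png

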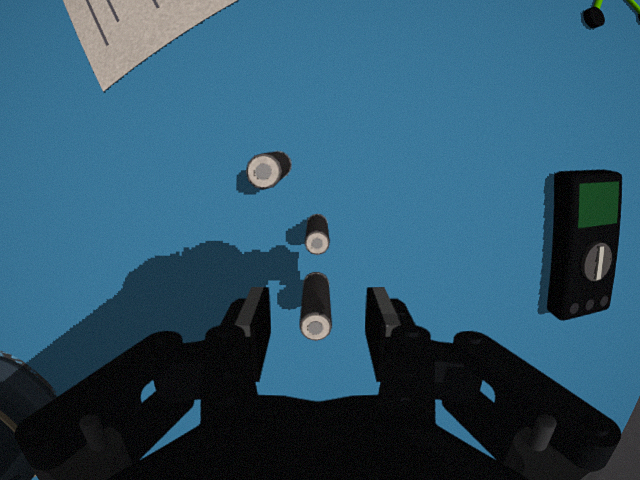

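The cell's top is at (317,243), where the prediction put it at (318,244). The jaws straddle it and clear the neighbours. Now I'll grasp, lift, carry it to above the logger and look.

```bash
python3 - <<'E'
from rig import *
from h import *
np.set_printoptions(precision=4,suppress=True)
W=camera_params("wrist"); s=sense(); print(s["position"])
p=np.load("w1.npz")["p"]; m=(p[225:262,295:340].min(2)>110); y,x=np.nonzero(m)
c=wray(W,s,(295+(x.min()+x.max())/2,225+(y.min()+y.max())/2),.065); print("cell",c,len(x),np.ptp(x),np.ptp(y))
if np.hypot(c[0]-.4415,c[1]-.289)>.005: raise SystemExit("mismatch")
X=(c+[.4415,.289,0])/2 if True else c
move_l((X[0],X[1],.10)); move_l((X[0],X[1],.061),feed=.08,until_force=8); print(sense()["position"],sense()["wrist_force"])
command_gripper(.01,40); s=sense(); print(s["finger_gap"],s["gripper_force"])
move_l((X[0],X[1],.20))
movep((.487,.0175,.20),down(0))
sleep(.2); s=sense(); p,d=camera("wrist"); cv2.imwrite("pics/w2.png",p[:,:,::-1]); np.savez("w2.npz",p=p,d=d,pos=s["position"],R=s["tcp_rot"])
print(s["time_s"],s["position"],s["finger_gap"],wproj(W,s,(.487,.0175,.067)))
E
```

```text
[0.4411 0.291  0.2002]
cell [0.4403 0.2898 0.065 ] 353 21 20
[0.4411 0.2894 0.061 ] [-0.6291  0.1064 -0.0677]
0.016624557551565687 39.06127452850342
6.2417 [0.4871 0.019  0.1998] 0.01703384189945084 [317.5204 244.1093]
```

View pics/w2.png

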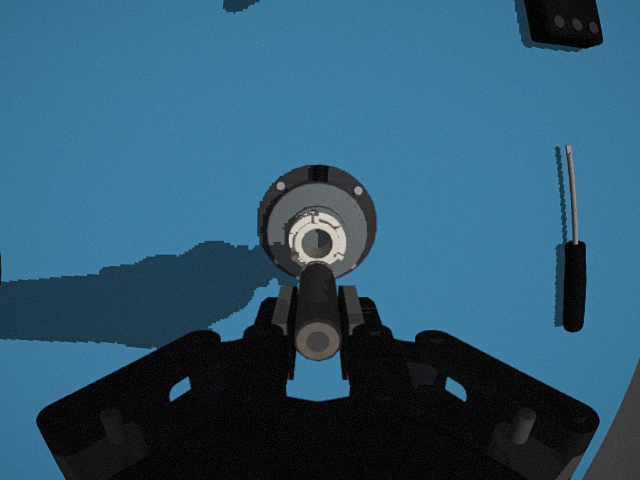

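The well mouth is at about (318,242), again on the prediction, and the held cell's top is at (318,341). I'll measure both more finely to line up the axes.

```bash
python3 - <<'E'
from rig import *
from h import *
np.set_printoptions(precision=4,suppress=True)
W=camera_params("wrist"); f=np.load("w2.npz"); p=f["p"]; s=dict(position=f["pos"],tcp_rot=f["R"])
g=cv2.cvtColor(p,cv2.COLOR_RGB2GRAY)
# well rim: radial outward step dark->white
c0=np.array([318,242.]); pts=[]
for a in np.linspace(0,2*np.pi,36,endpoint=False):
    r=np.arange(9,22,.5); q=c0+np.outer(r,[np.cos(a),np.sin(a)]); v=cv2.remap(g,q[:,:1].astype(np.float32),q[:,1:].astype(np.float32),1).ravel().astype(float)
    dv=v[4:]-v[:-4]; i=dv.argmax()
    if dv[i]>40: pts.append(wray(W,s,q[i+2],.067)[:2])
def circ(P):
    P=np.array(P)
    for _ in range(3):
        x=np.linalg.lstsq(np.c_[2*P,np.ones(len(P))],(P**2).sum(1),rcond=None)[0]; c=x[:2]; r=np.sqrt(x[2]+c@c); e=abs(np.hypot(*(P-c).T)-r); P=P[e<max(2*e.mean(),.0005)]
    return c,r,len(P),e.mean()
print("well",circ(pts))
# held cell top disc at z=TCP+.004
z=s["position"][2]+.004; c0=np.array([318,341.]); pts=[]
for a in np.linspace(-.2,np.pi+.2,30):
    r=np.arange(12,32,.5); q=c0+np.outer(r,[np.cos(a),np.sin(a)]); v=cv2.remap(g,q[:,:1].astype(np.float32),q[:,1:].astype(np.float32),1).ravel().astype(float)
    dv=abs(v[4:]-v[:-4]); i=dv.argmax()
    if dv[i]>15: pts.append(wray(W,s,q[i+2],z)[:2])
print("celltop",circ(pts),"tcp",s["position"])
cv2.imwrite("pics/c2.png",cv2.resize(p[190:380,230:410,::-1],None,fx=3,fy=3))
E
```

```text
well (array([0.4864, 0.018 ]), np.float64(0.010805160158723525), 36, np.float64(0.00013954559830917543))
celltop (array([0.487 , 0.0184]), np.float64(0.0075993384244696744), 24, np.float64(0.00011431858248179447)) tcp [0.4871 0.019  0.1998]
```

View pics/c2.png

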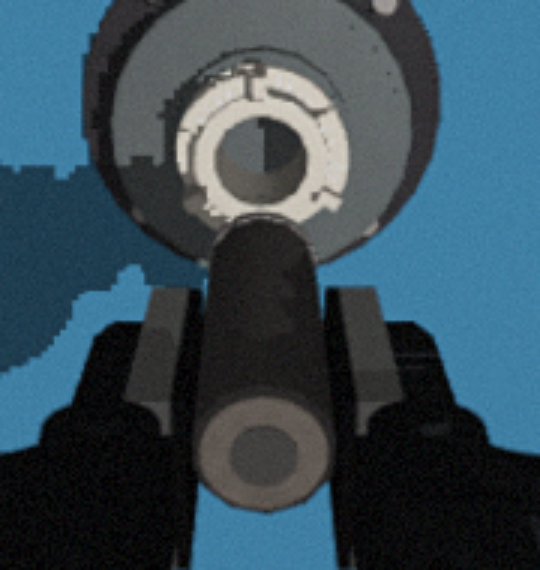

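The well fits at (0.4864,0.018), radius 10.8 mm. The cell axis is 0.6 mm off the TCP in y, well inside the 2 mm play. I'll insert under force guard.

```bash
python3 - <<'E'
from rig import *
from h import *
np.set_printoptions(precision=4,suppress=True)
x,y=.4864,.0186
move_l((x,y,.20),down(0)); move_l((x,y,.136)); print(sense()["position"],sense()["wrist_force"])
hit=move_l((x,y,.0955),feed=.03,until_force=5); s=sense(); print(hit,s["position"],s["wrist_force"],s["finger_gap"],s["time_s"])
if hit and .096<s["position"][2]<.101:
    command_gripper(.045); sleep(.2); move_l((x,y,.19))
    s=sense(); p,d=camera("wrist"); cv2.imwrite("pics/w3.png",p[100:400,160:480,::-1]); print(s["time_s"],s["position"])
    pt,d=camera("top"); X=cloud(camera_params("top"),d); m=(np.hypot(X[...,0]-x,X[...,1]-.018)<.012)&(X[...,2]>.08); print(np.median(X[m],0),m.sum())
E
```

```text
[0.4868 0.0185 0.1363] [ 0.0492 -0.1807 -0.6404]
True [0.4864 0.0186 0.0985] [-0.4033 -0.0607  5.6489] 0.016466097988719855 8.2583
9.6083 [0.4858 0.0187 0.1894]
[0.4858 0.0178 0.5227] 234
```

The cell bottomed at TCP z 0.0985 where 0.098 was expected, and it has been released. Next I'll move above the cap and take a look, checking the cell's height from the scene camera on the way.

```bash
python3 - <<'E'
from rig import *
from h import *
np.set_printoptions(precision=4,suppress=True)
movep((.525,-.2705,.20),down(np.radians(45)))
command_gripper(.078)
p,d=camera("scene"); P=camera_params("scene"); X=cloud(P,d); m=(np.hypot(X[...,0]-.4864,X[...,1]-.018)<.03)&(X[...,2]>.08)
q=X[m]; t=q[q[:,2]>q[:,2].max()-.008]; print("cell",m.sum(),q[:,2].max(),t.mean(0))
W=camera_params("wrist"); s=sense(); p,d=camera("wrist"); cv2.imwrite("pics/w4.png",p[:,:,::-1])
print(s["time_s"],s["position"],s["joint_pos"],wproj(W,s,(.525,-.2705,.061)))
# wrist cloud
T=W["tool_from_camera"]; v,u=np.mgrid[:480,:640]; a=u-W["K"][0,2]; b=v-W["K"][1,2]; r=np.hypot(a,b)+1e-9; th=r/W["K"][0,0]
C=np.stack([a/r*np.tan(th),b/r*np.tan(th),np.ones_like(r)],-1)*d[...,None]
X=(C@T[:3,:3].T+T[:3,3])@s["tcp_rot"].T+s["position"]
m=(d>0)&(X[...,2]>.054)&(X[...,2]<.075)&(np.hypot(X[...,0]-.525,X[...,1]+.2705)<.04); q=X[m]
(c,r)=cv2.minEnclosingCircle(q[:,:2].astype(np.float32)); print("cap",m.sum(),q.mean(0),c,r,(q.max(0)+q.min(0))/2,np.ptp(q,0))
E
python3 -c "
import cv2;a=cv2.imread('pics/w3.png');b=cv2.imread('pics/w4.png')[90:390,130:530];cv2.imwrite('pics/w34.png',cv2.hconcat([a,b]))"
```

```text
cell 110 0.10745002826900607 [0.4861 0.02   0.1038]
11.4083 [ 0.5251 -0.2702  0.2001] [ 0.0841  0.4037  0.4201  1.8216 -0.1973  0.9573  1.3743] [316.426  239.7137]
cap 3615 [ 0.5235 -0.2699  0.0614] (0.5242789387702942, -0.2706027925014496) 0.02557874284684658 [ 0.5239 -0.2702  0.0591] [0.0497 0.0494 0.0101]
```

View pics/w34.png

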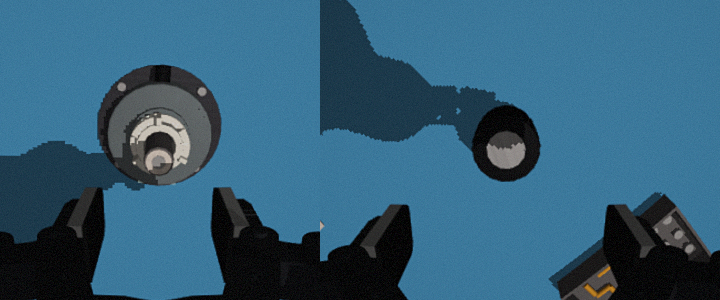

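The left crop (w3) shows the cell standing in the well. The right crop (w4) shows the cap centred near (506,143), and its position fits at (0.524,-0.2704). I'll squeeze the cap twice at 90° to centre it mechanically, lift it, then measure the logger's flange circle from two opposite yaws so any camera offset cancels.

```bash
cat >> h.py <<'E'
def flange(W,s,p,c0,R=.052,z=.006):
    hsv=cv2.cvtColor(p,cv2.COLOR_RGB2HSV); blue=((abs(hsv[...,0].astype(int)-102)<14)&(hsv[...,1]>90)).astype(np.float32)
    rr=np.arange(R-.009,R+.009,.0003); P=[]
    for a in np.linspace(0,2*np.pi,120,endpoint=False):
        uv=np.array([wproj(W,s,(c0[0]+r*np.cos(a),c0[1]+r*np.sin(a),z)) for r in rr]).astype(np.float32)
        b=cv2.remap(blue,uv[:,:1],uv[:,1:],1).ravel()
        if b[:8].mean()<.1 and b[-8:].mean()>.9:
            i=np.argmax(b>.5); P.append([c0[0]+rr[i]*np.cos(a),c0[1]+rr[i]*np.sin(a)])
    P=np.array(P); n=len(P)
    for _ in range(4):
        x=np.linalg.lstsq(np.c_[2*P,np.ones(len(P))],(P**2).sum(1),rcond=None)[0]; c=x[:2]; r=np.sqrt(x[2]+c@c); e=abs(np.hypot(*(P-c).T)-r); P=P[e<=max(2.5*e.mean(),.0006)]
    return c,r,n,len(P),e.mean()
E
python3 - <<'E'
from rig import *
from h import *
np.set_printoptions(precision=4,suppress=True)
W=camera_params("wrist"); f=np.load("w2.npz"); print("w2",flange(W,dict(position=f["pos"],tcp_rot=f["R"]),f["p"],(.4864,.018)))
c=(.524,-.2704); A=np.radians
move_l((*c,.10),down(A(45))); print(move_l((*c,.051),feed=.08,until_force=8),sense()["position"])
command_gripper(.045,25); print(sense()["finger_gap"]); command_gripper(.06)
move_l((*c,.051),down(A(-45)),feed=.05) if False else movep((*c,.052),down(A(-45)))
move_l((*c,.051)); command_gripper(.045,60); s=sense(); print(s["position"],s["finger_gap"],s["gripper_force"],s["time_s"])
move_l((*c,.20)); move_l((.4864,.018,.24))
for yaw in(90,-90):
    movep((.4864,.018,.24),down(A(yaw))); move_l((.4864,.018,.24)); sleep(.15)
    s=sense(); p,d=camera("wrist"); cv2.imwrite(f"pics/f{yaw}.png",p[:,:,::-1]); print(yaw,s["position"],s["joint_pos"],flange(W,s,p,(.4864,.018)))
print(s["time_s"],s["finger_gap"])
E
```

```text
w2 (array([0.4868, 0.0181]), np.float64(0.051505907795052035), 106, 98, np.float64(0.00022010468093838732))
False [ 0.5241 -0.2706  0.051 ]
0.04900716682348756
[ 0.5242 -0.2708  0.0514] 0.04812067141705228 61.94042920600623 15.3167
90 [0.4864 0.018  0.24  ] [-0.6329  0.1893  0.5872  2.0138 -0.1265  0.9734  1.5882] (array([0.4854, 0.0178]), np.float64(0.05150465366497593), 94, 89, np.float64(0.0002160998717513834))
-90 [0.4864 0.018  0.24  ] [-0.6327  0.1893  0.5871  2.0138 -0.1264  0.9734  1.5883] (array([0.4855, 0.0177]), np.float64(0.05149588250871037), 95, 88, np.float64(0.00023142087750339195))
21.5333 0.04848737047792016
```

The flange fits agree to about 1 mm. Solving the yaw 0 and yaw 90 views for the fixed camera offset puts the axis at about (0.486,0.0172). I'll lower the cap there under force guard.

```bash
python3 - <<'E'
from rig import *
from h import *
np.set_printoptions(precision=4,suppress=True)
print(sense()["tcp_rot"][:,1])
x,y=.4860,.0173
movep((x,y,.19),down(0)); move_l((x,y,.19),down(0)); sleep(.1); s=sense(); print(s["position"],s["tcp_rot"][:,1],s["joint_pos"])
move_l((x,y,.128)); s=sense(); print(s["position"],s["wrist_force"],s["ft_torque"])
h=move_l((x,y,.103),feed=.02,until_force=5); s=sense(); print(h,s["position"],s["wrist_force"],s["ft_torque"],s["finger_gap"],s["time_s"])
E
```

```text
[-0.0001  1.     -0.    ]
[0.486  0.0172 0.1901] [ 1.     -0.      0.0001] [-0.8056  0.3045  0.8321  2.0782 -0.2928  0.8762  0.1937]
[0.4864 0.017  0.1283] [0.8559 0.0976 0.0171] [ 0.0315 -0.0495 -0.0344]
True [0.4863 0.0173 0.1203] [-0.9435 -0.284   5.3939] [0.1371 0.2079 0.0637] 0.048187766763968506 24.3583
```

Contact came at edge height 69 mm, the height of the post tops, so the cap rim is catching a post and the cap is over 1 mm off-centre. I'll do a small guarded search around this point.

```bash
python3 - <<'E'
from rig import *
from h import *
np.set_printoptions(precision=4,suppress=True)
x,y=.4862,.0173; best=[]
T0=[(0,0)]+[(r*np.cos(a),r*np.sin(a)) for r in(.0011,.0019) for a in np.arange(8)*np.pi/4]
for dx,dy in T0[1:]:
    move_l((x+dx,y+dy,.1225),down(0),feed=.06); sleep(.1); t0=sense()["ft_torque"]; f0=sense()["wrist_force"]
    h=move_l((x+dx,y+dy,.1155),feed=.025,until_force=4); s=sense()
    print(np.array([dx,dy])*1e3,h,s["position"],s["wrist_force"]-f0,s["ft_torque"]-t0,round(s["time_s"],2))
    if s["position"][2]<.1185: break
    if s["time_s"]>36: break
p,d=camera("scene"); cv2.imwrite("pics/s5.png",cv2.resize(p[150:270,270:420,::-1],None,fx=4,fy=4,interpolation=cv2.INTER_CUBIC))
E
```

```text
[1.1 0. ] True [0.4875 0.0172 0.1204] [-0.3389  0.7334  6.0129] [ 0.0583  0.0626 -0.0891] 24.93
[0.7778 0.7778] True [0.4872 0.018  0.1202] [ 0.1149 -1.4272  6.786 ] [0.0167 0.2384 0.0399] 25.5
[0.  1.1] True [0.4864 0.0183 0.1201] [ 0.0545 -1.1838  6.4008] [-0.0109  0.1385 -0.035 ] 26.07
[-0.7778  0.7778] True [0.4856 0.018  0.1204] [0.2373 1.3542 4.4467] [0.0739 0.0451 0.0304] 26.64
[-1.1  0. ] True [0.4853 0.0173 0.1204] [-1.4987 -0.4629  4.9303] [0.0548 0.0342 0.0494] 27.21
[-0.7778 -0.7778] True [0.4856 0.0165 0.1204] [-0.3009 -0.077   4.0171] [0.1007 0.1081 0.0121] 27.77
[-0.  -1.1] True [0.4864 0.0162 0.1204] [-1.2905 -0.0138  6.0619] [0.1347 0.0698 0.0095] 28.34
[ 0.7778 -0.7778] True [0.4871 0.0164 0.1204] [ 0.1609 -0.0386  4.8131] [ 0.0985  0.0606 -0.0195] 28.91
[1.9 0. ] True [0.4882 0.0172 0.1204] [-1.6637  0.4843  4.2451] [0.045  0.0675 0.0403] 29.48
[1.3435 1.3435] True [0.4878 0.0185 0.1201] [-0.538   0.8658  6.8019] [0.0977 0.1987 0.0593] 30.05
[0.  1.9] True [0.4864 0.0191 0.12  ] [-0.6504 -1.7048  5.9135] [0.034  0.1012 0.0692] 30.62
[-1.3435  1.3435] True [0.4852 0.0186 0.1201] [-1.6788 -0.3979  6.2739] [-0.0011  0.1589  0.0355] 31.2
[-1.9  0. ] True [0.4845 0.0172 0.1204] [-0.8402  0.3836  4.7646] [ 0.0562  0.041  -0.0905] 31.77
[-1.3435 -1.3435] True [0.485  0.0159 0.1204] [0.6512 0.7638 4.9508] [ 0.0483  0.0909 -0.0541] 32.33
[-0.  -1.9] True [0.4864 0.0153 0.1203] [-1.0757 -0.4006  5.2826] [ 0.0876  0.0859 -0.0178] 32.9
[ 1.3435 -1.3435] True [0.4877 0.0159 0.1204] [-0.8863 -0.7768  5.9397] [0.0511 0.0897 0.0184] 33.47
```

View pics/s5.png

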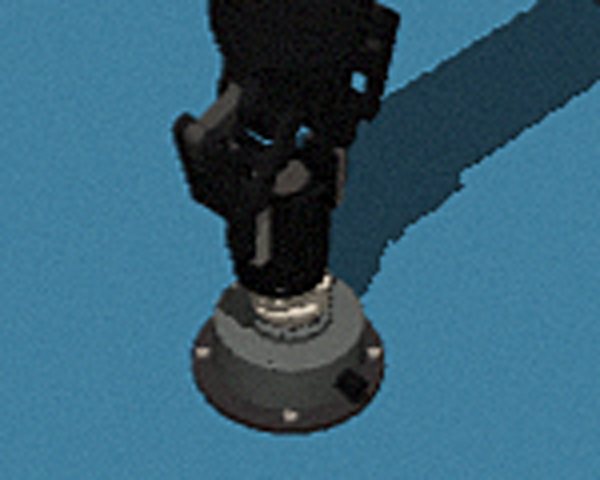

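```bash
python3 - <<'E'
from rig import *
from h import *
np.set_printoptions(precision=4,suppress=True)
P=camera_params("scene")
def pr(X): c=P["rotation"].T@(np.asarray(X)-P["position"]); return P["K"][:2,:2]@(c[:2]/c[2])+P["K"][:2,2]
def ring(c,r,z):
    q=np.array([pr((c[0]+r*np.cos(a),c[1]+r*np.sin(a),z)) for a in np.linspace(0,6.283,90)]); return (q-[270,150])*4
for z in(.061,.0655,.0693): q=ring((.4875,.0160),.025,z); print(z,q.min(0),q.max(0),q[q[:,1].argmax()])
q=ring((.4863,.0173),.0205,.0695); print("post ring",q.min(0),q.max(0))
q=ring((.4863,.0173),.052,.006); print("flange",q.min(0),q.max(0)); q=ring((.4863,.0173),.04,.037); print("base top",q.min(0),q.max(0))
s=sense(); print(s["position"],s["finger_gap"],s["tcp_rot"][:,2])
p,d=camera("scene"); g=p[150:270,270:420].astype(int); hsv=cv2.cvtColor(p,cv2.COLOR_RGB2HSV)[150:270,270:420]
b=(g.max(2)<45)
for r in(50,56,60,64,66,68,70,72,74): xs=np.nonzero(b[r,50:90])[0]+50; print(r*4,xs.min()*4 if len(xs) else 0,xs.max()*4 if len(xs) else 0)
nb=~((abs(hsv[...,0].astype(int)-102)<14)&(hsv[...,1]>90)); nb[:75]=0; ys,xs=np.nonzero(nb); k=np.isin(xs,range(45,100)); print("flange meas x",xs[k].min()*4,xs[k].max()*4+4,"ymax",ys[k].max()*4+4)
E
```

```text
0.061 [234.0407 251.0403] [330.9864 318.1768] [282.0517 318.1768]
0.0655 [233.9854 244.7359] [331.2421 311.8664] [282.1519 311.8664]
0.0693 [233.9384 239.3812] [331.4593 306.5055] [282.2371 306.5055]
post ring [246.1486 244.8999] [326.1297 299.9357]
flange [187.7055 290.5464] [381.8479 430.2441]
base top [209.1518 264.691 ] [361.7053 372.17  ]
[0.4877 0.0159 0.1204] 0.04814639043754786 [ 0.0002  0.0001 -1.    ]
200 200 332
224 228 328
240 228 328
256 232 324
264 236 324
272 236 320
280 240 332
288 228 328
296 224 288
flange meas x 192 384 ymax 432
```

The scene view shows the cap rim still above the thread. Against the flange, the cap sits about 3 mm to image-left, which corresponds to about -4 mm in y along the free pad direction. The logger column in the wrist views fits x ≈ 0.4864, so I'll search along +y.

```bash
python3 - <<'E'
from rig import *
from h import *
np.set_printoptions(precision=4,suppress=True)
x=.4864
move_l((x,.0176,.124),down(0),feed=.06)
for y in(.0216,.0204,.0226,.0236):
    move_l((x,y,.1225),down(0),feed=.06); sleep(.1); f0=sense()["wrist_force"]
    h=move_l((x,y,.1035),feed=.025,until_force=4); s=sense()
    print(y,h,s["position"],s["wrist_force"]-f0,round(s["time_s"],2))
    if s["position"][2]<.1185: break
p,d=camera("scene"); g=p[150:270,270:420].astype(int); b=g.max(2)<45
for r in(58,60,62,64): xs=np.nonzero(b[r,50:90])[0]+50; print(r*4,xs.min()*4,xs.max()*4+4)
p,d=camera("wrist"); cv2.imwrite("pics/w6.png",p[:,:,::-1])
E
```

```text
0.0216 True [0.4861 0.0215 0.1035] [0.351  0.175  5.8018] 34.91
232 212 348
240 228 340
248 240 340
256 240 340
```

View pics/w6.png

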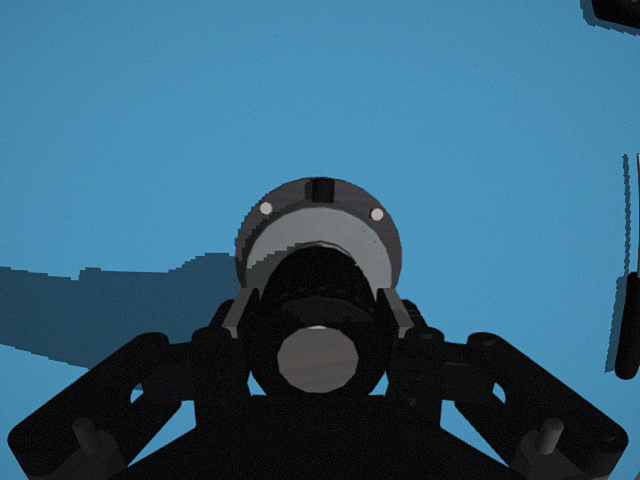

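The cap slid down to TCP z 0.1035, edge 52.5 mm. The wrist view shows the cap, with its top at (318,358), seated over the neck inside the base ring, so its pins are in a gap. I'll regrip it centred, then screw clockwise in small steps, following it down.

```bash
cat > screw.py <<'E'
from rig import *
from h import *
np.set_printoptions(precision=3,suppress=True)
def yaw(s): return np.degrees(np.arctan2(s["tcp_rot"][1,1],s["tcp_rot"][0,1]))
def screw(maxdeg,step=8,tlim=.6,tstop=58):
    s=sense(); t0=s["ft_torque"][2]; y0=yaw(s); n=0; q=s["joint_pos"].copy()
    while n*step<maxdeg:
        n+=1; q=np.array(sense()["joint_pos"]); q[6]-=np.radians(step); move_joints(q); s1=sense()
        p=s1["position"]; move_l((AX[0],AX[1],p[2]-.0012),feed=.02,until_force=4); s=sense()
        print("yaw %.1f z %.4f Tz %.2f"%(yaw(s),s["position"][2],s1["ft_torque"][2]-t0),s["position"][:2],s["wrist_force"],"t %.2f"%s["time_s"])
        if abs(s1["ft_torque"][2]-t0)>tlim or s["time_s"]>tstop or np.abs(s["wrist_force"]).max()>40: break
AX=(.4862,.0175)
E
python3 - <<'E'
from screw import *
command_gripper(.062); move_l((*AX,.1035),down(0),feed=.06); sleep(.1); print(sense()["wrist_force"],sense()["ft_torque"],sense()["position"])
command_gripper(.045,60); s=sense(); print(s["finger_gap"],s["wrist_force"],s["time_s"])
screw(24)
E
```

```text
[-0.368 -0.784 -0.091] [ 0.014 -0.016 -0.05 ] [0.486 0.017 0.103]
0.047888735249296314 [ 0.664 -0.003  1.797] 35.9083
yaw -7.9 z 0.1033 Tz -0.02 [0.487 0.018] [-2.502  0.331  9.332] t 36.42
yaw -15.7 z 0.1027 Tz 0.02 [0.487 0.018] [-1.771  0.422 10.175] t 36.92
yaw -23.5 z 0.1020 Tz -0.01 [0.487 0.018] [-1.999 -0.245 10.25 ] t 37.43
```

It is following the ramp, sinking 0.6 mm per step with low torque. I'll continue to the hard stop.

```bash
python3 - <<'E'
from screw import *
screw(76)
E
```

```text
yaw -31.3 z 0.1014 Tz 0.02 [0.487 0.018] [-1.852 -0.642 10.579] t 37.94
yaw -39.0 z 0.1008 Tz 0.04 [0.487 0.018] [-2.037  0.679 10.127] t 38.45
yaw -46.8 z 0.1002 Tz 0.02 [0.487 0.018] [-3.047  0.656 10.5  ] t 38.96
yaw -54.6 z 0.0996 Tz -0.01 [0.487 0.018] [-3.122 -0.653 11.477] t 39.47
yaw -62.3 z 0.0995 Tz 0.31 [0.487 0.017] [-0.946 -0.517 11.095] t 39.98
yaw -69.8 z 0.0995 Tz 1.02 [0.487 0.017] [-2.903 -1.787 13.592] t 40.48
```

It is at the hard stop: torque rose to 1 Nm, and z 0.0995 puts the edge at 48.5 mm, fully home. I'll let go, retreat and check.

```bash
python3 - <<'E'
from screw import *
s=sense(); p=s["position"]; command_gripper(.07); sleep(.2)
move_l((p[0],p[1],.25)); movep((.50,.25,.30),down(0)); sleep(.3)
for n in("scene","top"):
    im,d=camera(n); cv2.imwrite(f"pics/end_{n}.png",im[:,:,::-1]); X=cloud(camera_params(n),d)
    m=(d>0)&(np.hypot(X[...,0]-.4864,X[...,1]-.0176)<.035)&(X[...,2]>.07); q=X[m]; z=np.percentile(q[:,2],97); t=q[q[:,2]>z-.006]
    print(n,z,(t.max(0)+t.min(0))/2,np.ptp(t,0))
s=sense(); print(s["time_s"],s["wrist_force"],s["finger_gap"])
a=cv2.imread("pics/end_scene.png"); cv2.imwrite("pics/endc.png",cv2.resize(a[130:330,120:520],None,fx=2,fy=2))
E
```

```text
scene 0.11316766480191771 [0.486 0.018 0.111] [0.049 0.048 0.007]
top 0.11408811569718559 [0.488 0.017 0.113] [0.047 0.047 0.009]
43.5333 [-0.572  1.152  0.486] 0.07042465127844456
```

View pics/endc.png

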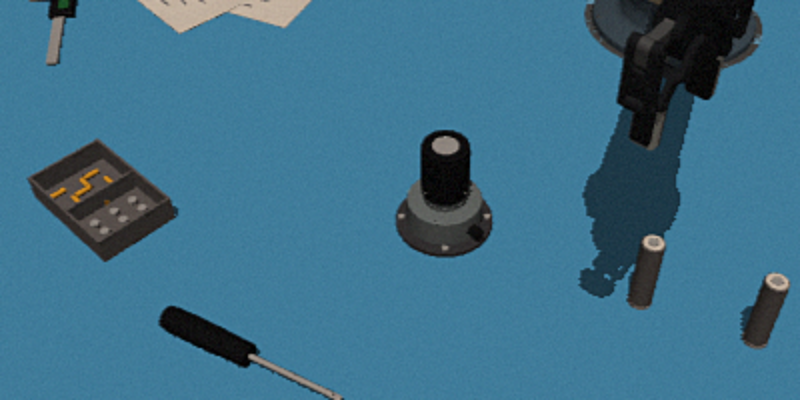

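The cap sits upright and centred on the logger, with its top at (445,145). Its measured height of 113 mm matches home (109.5 mm) plus the usual 3–4 mm depth bias. The other things are in place.

```bash
python3 -c "
from rig import *
print(finish_job())"
```

```text
the job is handed in; nothing more can be done
None
```

The job is handed in at about 44 s: the smallest cell sits on the bottom of the well, and the cap dropped straight into a thread gap, so I only turned it clockwise, to the hard stop (edge 48.5 mm); it is released, and nothing else in the final view had moved.

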